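# Hand the in-use flag from the bottle to the tube rack

### The arm

A 6-joint arm with a two-finger parallel gripper is mounted at the origin on the work surface; the furniture and walls round the work are solid. World frame = base frame: x ahead of the robot, y to its left, z up, the work surface at z = 0. Lengths are in m, angles in rad, forces in N, time in s.
With the tool pointing down it reaches from about 0.25 to 0.85 m from the base axis. Payload 12.5 kg.
Tool frame: the origin (TCP) lies at the centre of the arm's flange, where the gripper is bolted on; the fingertips stand 186 mm ahead of it and the grasp point (between the pads) lies 167 mm ahead of it; z points along the fingers, y is the line along which they close (so a half turn about z gives the same grasp; the last joint's range is limited). The gripper opens to 93 mm and grips with 3 to 60 N. Pads are 15 mm wide; open, the fingers measure 128 mm over their backs; the gripper's body (75 mm by 188 mm) begins 65 mm behind the grasp point.
Start: joints at [-1.286, 0.351, 1.652, -0, 1.139, -0.085], TCP at [0.199, -0.513, 0.405] pointing down, gripper open.
Joint ranges: [-2.75, 2.75], [-0.79, 2.1], [0.01, 2.65], [-1.57, 4.71], [0.07, 3.14], [-2.87, 2.87]. Speed limits (rad/s): [2.22, 2.22, 2.79, 3.14, 3.14, 3.14].

### API

Orientations are given as a unit quaternion [w, x, y, z].
In Python, from bench import sensors, imaging, workorder gives the robot as it stands. The module is installed in compiled form; this text tells all that it offers.
- The arm moves only by the tool apply_moves, never from a script. Its argument "plan" is text: rows parted by semicolons, each of 7 numbers parted by spaces: the shift along the tool's x, y, z in m, then the turn, a rotation vector about the tool's x, y, z in degrees, then the gripper command: -1 is fully open, 1 is shut, values between are in proportion. In form: tx ty tz wx wy wz hand; .... A call has 1 to 5 rows; each row is the pose to reach, as a shift and turn from the pose commanded when the call began, along the tool's axes at that moment; what a row does not reach only later rows make up. A row lasts 1/8 s, in which the tool goes at most 62.5 mm and 10.7 degrees, less where a joint would pass 70% of its speed; a pose out of reach is approached as far as the arm can. A call with a gripper value outside its range is refused whole. The fingers move at their own pace and stop on an object; "force" is the grip in N (left out, the last holds). Time passes only in rows, so rows that repeat a pose let the fingers close. It gives the time, the measured TCP pose, the force, the opening and the grip force at its end, in the units of the state.
- sensors.read_state(): the state, without advancing time (a new reading comes with each control period).
- imaging.grab_frame(name): name is "scene" or "top" or "wrist"; returns the picture (400x640x3 uint8, red, green, blue); there is no depth.
- imaging.camera_info(name): a dict with "vertical_fov" (degrees; the focal length in pixels is half the picture's height over the tangent of half this angle, whatever the lens; pixels are square), "cx", "cy" (the principal point, pixels), "R" (3x3) and "t" (3): a world point X has camera coordinates R X + t; the wrist camera has in their place "T_tool_cam" (4x4, takes a point from camera to tool coordinates, whose origin is the TCP and whose axes are the flange's). Camera axes: x right, y down, z forward; pixel columns grow to the right and rows downward; lengths in m; the calibration is good to about 2 mm. A picture is of the moment at which its call begins: read the wrist's pose just before it. camera_info takes no time and is no camera call.
- workorder.job_done(): hands the job in; it is judged then, once.
The state is a dict: "time_s": time; "joints": joint angles; "qvel": joint speeds; "joint_efforts": joint torques, N m; "tool_pos": TCP position; "ee_rot": TCP orientation; "ft_force": force on the tool from outside, world axes, zero at the start; "moment": the same for the moment, N m; "grip_width": finger opening in m; "grasp_force": force on a finger pad.
Only numpy, scipy, OpenCV 4.12 (cv2) and the standard library are available. Lean on these libraries where they do the work, as an engineer would, in place of code of your own. Each camera call takes 0.05 s, during which the arm holds its last target. There are 200 camera calls.

### The job

Two flip-over flags, both lying towards the robot, mark which sample is in use: ring up means in use, straight bar up means not in use, and never may both show the ring. First flip the bottle's flag right over, away from the robot, so that it lies flat with its bar up; then flip the tube rack's flag over in the same way so that it lies flat with its ring up. Push the paddles up and over gently with a fingertip: grip and lift nothing, leave both stands where they are, and do not disturb the samples and other things.

Things in the scene. Friction and masses are not known exactly. Their poses are not given: they have to be found in the camera images.
- stand_rack: flag stand of the tube rack; both stands are alike, loose, 0.9 kg, but stand opposite ways round. Grey foot 116 x 88 x 10 mm (x, y, z), origin at the centre of its underside. Two uprights at y = +-37 mm, 97 mm high, carry the hinge axle along y. This stand's +x points away from the robot, to the tube rack, centred about 135 mm from the axle
- flag_rack (a joint): hinge of this paddle, rad: 0 = lies flat to its stand's -x, bar up; pi/2 = upright; pi = lies flat to +x, ring up; stops at both. Free, lightly damped: raising the free edge takes under 1 N; past upright it falls over and settles by itself in about 1 s. Starts at 0, towards the robot, bar up
- edge_rack (a point): middle of the free edge of the tube rack's paddle: the axis of a 10 mm round bead, 60 mm wide (y), 60 mm from the axle, 90 mm above the table when flat. Below this edge is free space. White paddle 60 x 60 x 4 mm, about 50 g, raised dark ring on one face, straight bar on the other; rest pins under it at 22 mm from the axle
- axle_rack (a point): middle of the hinge axle (along the stand's y), 90 mm above the table over the stand's centre; paddles lie level with it
- stand_bottle: flag stand of the bottle; both stands are alike, loose, 0.9 kg, but stand opposite ways round. Grey foot 116 x 88 x 10 mm (x, y, z), origin at the centre of its underside. Two uprights at y = +-37 mm, 97 mm high, carry the hinge axle along y. This stand's -x points away from the robot, to the bottle, centred about 135 mm from the axle
- flag_bottle (a joint): hinge of this paddle, rad: 0 = lies flat to its stand's -x, bar up; pi/2 = upright; pi = lies flat to +x, ring up; stops at both. Free, lightly damped: raising the free edge takes under 1 N; past upright it falls over and settles by itself in about 1 s. Starts at pi, towards the robot, ring up
- edge_bottle (a point): middle of the free edge of the bottle's paddle: the axis of a 10 mm round bead, 60 mm wide (y), 60 mm from the axle, 90 mm above the table when flat. Below this edge is free space. White paddle 60 x 60 x 4 mm, about 50 g, raised dark ring on one face, straight bar on the other; rest pins under it at 22 mm from the axle
- axle_bottle (a point): middle of the hinge axle (along the stand's y), 90 mm above the table over the stand's centre; paddles lie level with it
- tube_rack: green rack with six screw-cap tubes, 62 x 150 x 104 mm, loose; origin at the centre of its underside; bystander behind its flag stand
- reagent_bottle: clear reagent bottle with blue screw cap, 59 mm across, 108 mm high, loose; origin at the centre of its underside; bystander behind its flag stand
- dish: round covered dish, 60 mm across, 16 mm high, loose, on the robot's side of the stands; bystander; origin under its centre
- case: black cylindrical objective case lying down, 53 x 35 x 35 mm, loose, on the robot's side of the stands; bystander; origin under its centre
- bulb: red dropper bulb standing up, 24 mm across, 44 mm high, loose, on the robot's side of the stands; bystander; origin under its centre

How it is judged:
On the way, in this order (a step that is already met when the one before it is completed fails the run):
1. the bottle's flag lies flat, bar up, while the tube rack's flag still lies bar up (value of joint flag_bottle below 0.12 rad and value of joint flag_rack below 0.3 rad), for 0.2 s.
2. the tube rack's flag lies flat, ring up (value of joint flag_rack above 3.02 rad and value of joint flag_bottle below 0.12 rad), for 0.2 s.
At the end, for the whole second after the job is handed in: The bottle's paddle is at rest within 0.12 rad of flat with the bar up, fallen away from the robot, the tube rack's paddle at rest within 0.12 rad of flat with the ring up, likewise; stands and bystanders within 20 mm of their starting places, stands upright (all of step 2 and velocity of joint flag_rack between -0.1 and 0.1 rad/s and velocity of joint flag_bottle between -0.1 and 0.1 rad/s and not (distance of stand_rack from where it was at the start of the episode above 0.02 m) and not (distance of stand_bottle from where it was at the start of the episode above 0.02 m) and not (distance of tube_rack from where it was at the start of the episode above 0.02 m) and not (distance of reagent_bottle from where it was at the start of the episode above 0.02 m) and not (distance of dish from where it was at the start of the episode above 0.02 m) and not (distance of case from where it was at the start of the episode above 0.02 m) and not (distance of bulb from where it was at the start of the episode above 0.02 m) and not (angle between stand_rack's own z axis and vertical above 0.15 rad) and not (angle between stand_bottle's own z axis and vertical above 0.15 rad)); the robot touches nothing.
It fails at once if both flags show the ring at once (both hinges past upright to the ring side) (value of joint each of flag_rack, flag_bottle above 1.57 rad).
It fails at once if a flag stand is lifted (10 mm), tilted (0.15 rad) or shifted by more than 20 mm (height (world z) of any of stand_rack, stand_bottle above 0.01 m or angle between any of stand_rack, stand_bottle's own z axis and vertical above 0.15 rad or distance of any of stand_rack, stand_bottle from where it was at the start of the episode above 0.02 m).
It fails at once if a flag or its stand is gripped or pressed with more than 20 N (contact force between the fingers and stand_rack above 20 N or contact force between the fingers and stand_bottle above 20 N).
It fails at once if a sample or bystander is moved, in any direction, by more than 20 mm (distance of any of tube_rack, reagent_bottle, dish, case, bulb from where it was at the start of the episode above 0.02 m).
It also fails if it takes over 48 s, if anything falls off the work surface, if the arm or the gripper's body presses on something with over 40 N, if the wrist force passes 120 N, or if a joint passes its speed limit or range.

## Working session

There is one attempt and no reset: what is moved stays moved. The work goes in short steps, Python scripts to look and compute and a tool call to move; the robot and the scene stay as the last step left them, time stands still between calls to the robot, and variables do not carry over. Pictures are saved under pics/ and viewed, at most 10 in all, crops included, and the job is handed in when it is done.

Besides the shell and the picture viewer there is one more tool, called after "Emit:" as a command line: name --argument value ..., lists and objects as JSON in quotes. apply_moves: Moves the arm, as the interface text tells. Its arguments: {"type":"object","properties":{"plan":{"type":"string"},"force":{"type":"number"}},"required":["plan"]}

```bash
mkdir -p pics; python3 - <<'E'
from bench import sensors, imaging
import cv2
for n in("scene","top"):
    cv2.imwrite(f"pics/{n}0.png",imaging.grab_frame(n)[:,:,::-1]); c=imaging.camera_info(n); print(n,c)
print(sensors.read_state())
E
```

```text
scene {'vertical_fov': 46.05978189303815, 'cx': 321.8430768421979, 'cy': 202.05478955184773, 'R': array([[-0.60985769, -0.79239093,  0.01379181],
       [-0.51671705,  0.38437188, -0.76502402],
       [ 0.60089691, -0.47368225, -0.64385405]]), 't': array([0.52418133, 0.24630612, 0.79088078])}
top {'vertical_fov': 53.97180966351311, 'cx': 320.80534110045534, 'cy': 200.3963104171582, 'R': array([[-0.11450557, -0.99341751, -0.00318189],
       [-0.97031656,  0.1125285 , -0.21406331],
       [ 0.2130123 , -0.021424  , -0.97681461]]), 't': array([0.27510308, 0.53608891, 0.82078706])}
{'time_s': 0.1, 'joints': array([-1.28558177e+00,  3.51154190e-01,  1.65228627e+00, -4.10496468e-06,
        1.13911143e+00, -8.46097187e-02]), 'qvel': array([ 0.00118364, -0.00231028, -0.00074275, -0.00172037, -0.00158024,
       -0.00068214]), 'joint_efforts': array([ 5.86812675e-04, -4.98029816e+01, -2.85705292e+01,  7.00206170e-02,
        2.38618848e-02, -4.45163369e-05]), 'tool_pos': array([ 0.19878896, -0.51271243,  0.40429867]), 'ee_rot': array([-4.77023696e-04,  9.82952138e-01,  1.83860993e-01, -4.98809281e-05]), 'ft_force': array([-0.34145471,  0.55583552, -0.06933443]), 'moment': array([-0.01159017,  0.00093271, -0.01539211]), 'grasp_force': 0.0, 'grip_width': 0.09291282278850317}
```

View pics/top0.png

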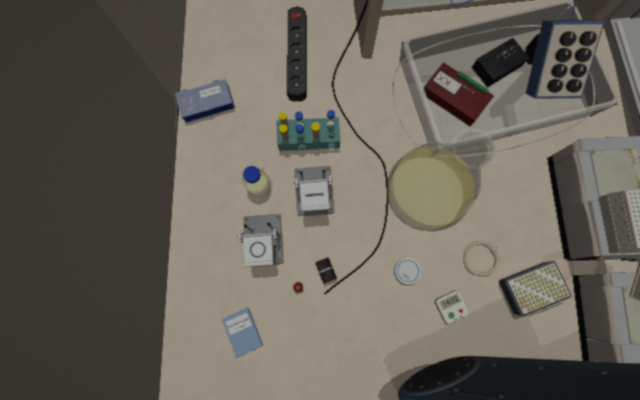

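View pics/scene0.png

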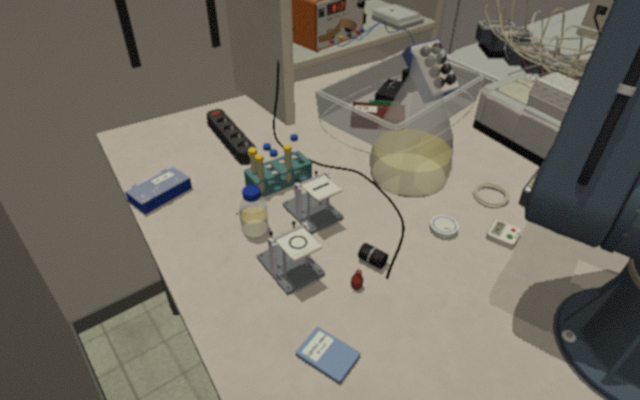

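The top view shows the bottle paddle at about (258,250) with its ring up and the rack paddle at about (314,195) with its bar up. The bulb is at (298,287), the case at (326,270) and the dish at (407,271). The scene view agrees, with the paddles at (299,243) and (321,188). Next I measure the paddle outlines.

```bash
cat > h.py <<'E'
import numpy as np, cv2
from bench import imaging
def ray(n,uv):
    c=imaging.camera_info(n); f=200/np.tan(np.radians(c["vertical_fov"]/2))
    d=np.array([(uv[0]-c["cx"])/f,(uv[1]-c["cy"])/f,1.]); R=c["R"]
    return -R.T@c["t"], R.T@d
def plane(n,uv,z):
    o,d=ray(n,uv); return o+d*(z-o[2])/d[2]
def tri(a,b):
    (o1,d1),(o2,d2)=ray("top",a),ray("scene",b)
    s=np.linalg.lstsq(np.c_[d1,-d2],o2-o1,rcond=None)[0]
    p,q=o1+s[0]*d1,o2+s[1]*d2
    return (p+q)/2, np.linalg.norm(p-q)
E
python3 - <<'E'
from h import *
np.set_printoptions(precision=4,suppress=True)
im={n:cv2.imread(f"pics/{n}0.png") for n in("top","scene")}
rois={"bottle":{"top":(235,225,50,50),"scene":(270,220,60,50)},"rack":{"top":(292,170,45,50),"scene":(297,168,50,40)}}
for k,r in rois.items():
  cs={}
  for n,(x,y,w,h) in r.items():
    g=im[n][y:y+h,x:x+w]; m=(g.min(2)>(205 if 0 else 185)).astype(np.uint8)
    m=cv2.morphologyEx(m,cv2.MORPH_OPEN,np.ones((3,3)))
    c=max(cv2.findContours(m,0,2)[0],key=cv2.contourArea)
    hull=cv2.convexHull(c); M=cv2.moments(hull); cs[n]=(M['m10']/M['m00']+x,M['m01']/M['m00']+y)
    q=cv2.boxPoints(cv2.minAreaRect(hull))+[x,y]
    W=np.array([plane(n,p,.092) for p in q])
    P=np.array([plane(n,p[0]+[x,y],.092)[:2] for p in hull]).astype(np.float32)
    rect=cv2.minAreaRect((P*1000).astype(np.float32))
    print(k,n,"area",M['m00'],"cen",cs[n],"world",plane(n,cs[n],.092),"rect mm",rect)
  print("tri",tri(cs["top"],cs["scene"]))
E
python3 - <<'E'
import cv2,numpy as np
a=cv2.imread("pics/top0.png")[150:300,225:345]; b=cv2.imread("pics/scene0.png")[160:300,240:400]
f=lambda g:cv2.resize(g,(400,500) if 0 else None,fx=3.3 if g is a else 2.5,fy=3.3 if g is a else 2.5,interpolation=2)
A,B=f(a),f(b); h=max(len(A),len(B)); p=lambda g:cv2.copyMakeBorder(g,0,h-len(g),0,0,0)
cv2.imwrite("pics/crop.png",np.hstack([p(A),p(B)]))
E
```

```text
Traceback (most recent call last):
ValueError: max() iterable argument is empty
```

View pics/crop.png

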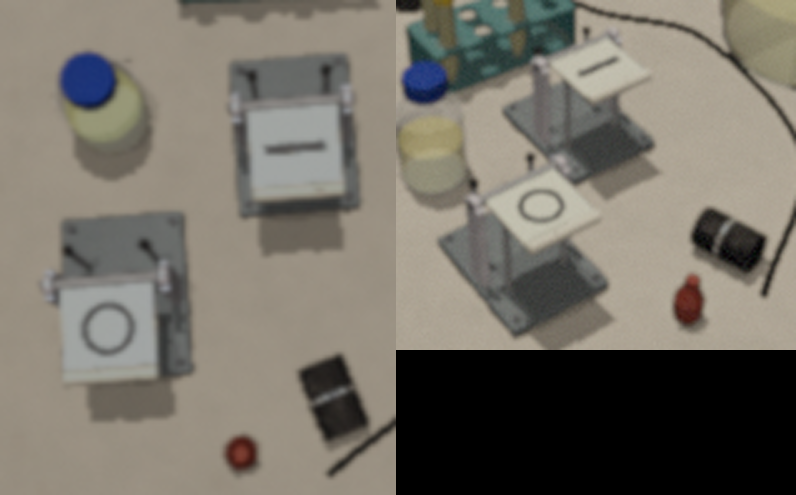

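The crop shows both paddles with their free edges towards the robot. In crop pixels, the bottle paddle is at (60-160, 280-380) and the rack paddle at (245-345, 100-200). White separates best in the blue channel, so I use that.

```bash
cat > m.py <<'E'
from h import *
np.set_printoptions(precision=4,suppress=True)
im={n:cv2.imread(f"pics/{n}0.png") for n in("top","scene")}
rois={"bottle":{"top":(236,228,46,46),"scene":(268,218,64,48)},"rack":{"top":(292,174,44,46),"scene":(296,166,50,36)}}
for k,r in rois.items():
  cs={}
  for n,(x,y,w,h) in r.items():
    g=im[n][y:y+h,x:x+w][:,:,0]
    t,m=cv2.threshold(g,0,255,cv2.THRESH_OTSU); t=np.percentile(g,97)*.88; m=(g>t).astype(np.uint8)
    m=cv2.morphologyEx(m,cv2.MORPH_OPEN,np.ones((5,5)))
    c=max(cv2.findContours(m,0,2)[0],key=cv2.contourArea)
    hull=cv2.convexHull(c); M=cv2.moments(hull); cs[n]=(M['m10']/M['m00']+x,M['m01']/M['m00']+y)
    P=np.array([plane(n,p[0]+[x,y],.092)[:2] for p in hull])
    rect=cv2.minAreaRect((P*1000).astype(np.float32))
    print(k,n,t,"cen",np.array(cs[n]),"world",plane(n,cs[n],.092),"rect mm",np.round(rect[0]),np.round(rect[1]),round(rect[2],1))
    print(np.round(cv2.boxPoints(rect)).tolist())
  print("tri",tri(cs["top"],cs["scene"]))
# ground things
hsv=cv2.cvtColor(im["top"],cv2.COLOR_BGR2HSV)
for n,uv,z in[("bulb",(298,287),.04),("case",(326,270),.035),("dish",(407,271),.016),("bottlecap",(252,174),.108)]: print(n,plane("top",uv,z))
# side uprights/ axle ends in top crop (crop/3.3+offset)
for n,uv in[("bL",(48,284)),("bR",(165,274)),("rL",(236,105)),("rR",(346,97)),("bpLf",(62,380)),("bpRf",(158,378)),("rpLf",(250,200)),("rpRf",(344,194))]:
  p=(uv[0]/3.3+225,uv[1]/3.3+150); print(n,plane("top",p,.095))
E
python3 m.py
```

```text
bottle top 143.44 cen [263.9057 250.6933] world [0.4635 0.3431 0.092 ] rect mm [466. 344.] [33. 56.] 83.4
[[436.0, 331.0], [492.0, 324.0], [496.0, 358.0], [440.0, 364.0]]
bottle scene 154.0 cen [298.0534 244.9384] world [0.4615 0.3614 0.092 ] rect mm [466. 358.] [60. 58.] 87.9
[[436.0, 329.0], [494.0, 327.0], [496.0, 386.0], [438.0, 388.0]]
tri (array([0.4691, 0.3494, 0.0769]), np.float64(0.011554761567914915))
rack top 143.44 cen [313.9613 201.9311] world [0.5552 0.2275 0.092 ] rect mm [555. 227.] [56. 26.] 83.4
[[539.0, 201.0], [565.0, 198.0], [571.0, 254.0], [545.0, 257.0]]
rack scene 154.0 cen [325.6395 190.3107] world [0.555  0.2262 0.092 ] rect mm [555. 227.] [28. 59.] 0.3
[[540.0, 256.0], [541.0, 197.0], [569.0, 197.0], [569.0, 257.0]]
tri (array([0.5546, 0.2271, 0.0928]), np.float64(0.0009712117105223188))
bulb [0.3817 0.2829 0.04  ]
case [0.4112 0.2178 0.035 ]
dish [0.3888 0.0361 0.016 ]
bottlecap [0.6278 0.3526 0.108 ]
bL [0.4996 0.3911 0.095 ]
bR [0.4974 0.3164 0.095 ]
rL [0.6032 0.2601 0.095 ]
rR [0.6002 0.1877 0.095 ]
bpLf [0.4382 0.3866 0.095 ]
bpRf [0.4325 0.3266 0.095 ]
rpLf [0.539  0.2575 0.095 ]
rpRf [0.5359 0.1967 0.095 ]
```

```bash
sed -i 's/MORPH_OPEN,np.ones((5,5))/MORPH_CLOSE,np.ones((11,11))/; /^for n,uv/,$d' m.py
sed -i 's/^    c=max/    m=cv2.morphologyEx(m,cv2.MORPH_OPEN,np.ones((9,9))); c=max/' m.py; python3 m.py
cat > go.py <<'E'
# usage: go.py x y z tilt : tip target -> shift (m) and turn (deg) in present tool axes
import sys,numpy as np
from scipy.spatial.transform import Rotation as R
from bench import sensors
s=sensors.read_state(); q=s["ee_rot"]; C=R.from_quat(np.r_[q[1:],q[0]]); p=s["tool_pos"]
a=[float(v) for v in sys.argv[1:]]
for x,y,z,t in np.reshape(a,(-1,4)):
    th=np.radians(t); d=np.array([np.sin(th),0,-np.cos(th)]); ty=np.array([0,-1,0]); tx=np.cross(ty,d)
    T=R.from_matrix(np.c_[tx,ty,d]); tcp=np.array([x,y,z])-.186*d
    print("tip",(x,y,z),"TCP",tcp.round(3),"shift",C.inv().apply(tcp-p).round(4),"turn",(C.inv()*T).as_rotvec(degrees=True).round(1))
print("t",s["time_s"],"tcp",p.round(4),"tipnow",(p+.186*C.apply([0,0,1])).round(4),"z",C.apply([0,0,1]).round(3),"y",C.apply([0,1,0]).round(3),"j",s["joints"].round(2),"F",s["ft_force"].round(1))
E
python3 go.py .50 -.15 .25 20 .46 .25 .25 45
```

```text
bottle top 143.44 cen [257.0378 250.0069] world [0.4665 0.3573 0.092 ] rect mm [467. 357.] [59. 58.] 86.4
[[436.0, 330.0], [494.0, 326.0], [497.0, 385.0], [440.0, 388.0]]
bottle scene 154.0 cen [299.0103 243.0326] world [0.4644 0.3573 0.092 ] rect mm [465. 358.] [59. 62.] 88.3
[[433.0, 329.0], [495.0, 327.0], [496.0, 386.0], [435.0, 388.0]]
tri (array([0.4661, 0.357 , 0.0907]), np.float64(0.0015437823073764312))
rack top 143.44 cen [313.9537 195.1104] world [0.5701 0.2258 0.092 ] rect mm [570. 226.] [56. 58.] 84.0
[[539.0, 201.0], [596.0, 195.0], [602.0, 251.0], [545.0, 257.0]]
rack scene 154.0 cen [321.1733 188.2399] world [0.5658 0.2294 0.092 ] rect mm [566. 229.] [54. 82.] 53.7
[[517.0, 232.0], [583.0, 183.0], [615.0, 226.0], [549.0, 275.0]]
tri (array([0.5711, 0.2256, 0.0869]), np.float64(0.0005692411757506685))
tip (np.float64(0.5), np.float64(-0.15), np.float64(0.25)) TCP [ 0.436 -0.15   0.425] shift [ 0.3526 -0.2523 -0.0202] turn [-3.8 19.8 21. ]
tip (np.float64(0.46), np.float64(0.25), np.float64(0.25)) TCP [0.328 0.25  0.382] shift [ 0.3966 -0.6642  0.0234] turn [-8.4 44.5 20.1]
t 0.1 tcp [ 0.1988 -0.5127  0.4043] tipnow [ 0.1987 -0.5125  0.2183] z [-0.     0.001 -1.   ] y [ 0.361 -0.932 -0.001] j [-1.29  0.35  1.65 -0.    1.14 -0.08] F [-0.3  0.6 -0.1]
```

Emit:
apply_moves --plan "0.353 -0.252 -0.02 -3.8 19.8 21 1;0.353 -0.252 -0.02 -3.8 19.8 21 1;0.353 -0.252 -0.02 -3.8 19.8 21 1;0.353 -0.252 -0.02 -3.8 19.8 21 1;0.353 -0.252 -0.02 -3.8 19.8 21 1" --force 10

```text
time_s: 0.72
tool_pos: [0.3707, -0.2501, 0.4192]
ee_rot: [0.001, 0.985, -0.001, 0.174]
ft_force: [0.7, -0.3, -0.5]
grip_width: 0.0474
grasp_force: 0.0
```

```bash
python3 go.py .46 .25 .25 45
```

```text
tip (np.float64(0.46), np.float64(0.25), np.float64(0.25)) TCP [0.328 0.25  0.382] shift [-0.053  -0.5001  0.02  ] turn [ 0.1 24.9 -0. ]
t 0.725 tcp [ 0.3707 -0.2501  0.4192] tipnow [ 0.4345 -0.2504  0.2445] z [ 0.343 -0.002 -0.939] y [-0.001 -1.     0.001] j [-0.75  0.1   1.95  0.31  0.85  0.65] F [ 0.7 -0.3 -0.5]
```

Emit:
apply_moves --plan "-0.053 -0.5 0.02 0 25 0 1;-0.053 -0.5 0.02 0 25 0 1;-0.053 -0.5 0.02 0 25 0 1;-0.053 -0.5 0.02 0 25 0 1;-0.053 -0.5 0.02 0 25 0 1"

```text
time_s: 1.35
tool_pos: [0.3496, 0.0014, 0.3985]
ee_rot: [0.004, 0.928, -0.002, 0.374]
ft_force: [1.0, 0.2, -0.3]
grip_width: 0.0014
grasp_force: 0.0
```

```bash
python3 go.py .376 .357 .16 45
```

```text
tip (np.float64(0.376), np.float64(0.357), np.float64(0.16)) TCP [0.244 0.357 0.292] shift [-0.1502 -0.3555  0.0011] turn [ 0.5  1.1 -0. ]
t 1.35 tcp [0.3496 0.0014 0.3985] tipnow [ 4.785e-01 -2.000e-04  2.644e-01] z [ 0.693 -0.009 -0.721] y [-0.007 -1.     0.006] j [-0.16 -0.12  2.28  0.43  0.24  1.04] F [ 1.   0.2 -0.3]
```

Emit:
apply_moves --plan "-0.15 -0.356 0.0 0 0 0 1;-0.15 -0.356 0.0 0 0 0 1;-0.15 -0.356 0.0 0 0 0 1;-0.15 -0.356 0.0 0 0 0 1;-0.15 -0.356 0.0 0 0 0 1"

```text
time_s: 1.98
tool_pos: [0.325, 0.0921, 0.3681]
ee_rot: [0.011, 0.934, -0.006, 0.358]
ft_force: [0.5, -0.2, -0.7]
grip_width: 0.0002
grasp_force: 0.0
```

```bash
python3 go.py .376 .357 .16 45 .376 .357 .055 45
```

```text
tip (np.float64(0.376), np.float64(0.357), np.float64(0.16)) TCP [0.244 0.357 0.292] shift [-0.112  -0.2645 -0.0036] turn [ 1.5  3.1 -0.2]
tip (np.float64(0.376), np.float64(0.357), np.float64(0.055)) TCP [0.244 0.357 0.187] shift [-0.1822 -0.2662  0.0745] turn [ 1.5  3.1 -0.2]
t 1.975 tcp [0.325  0.0921 0.3681] tipnow [0.4492 0.0874 0.2297] z [ 0.668 -0.025 -0.744] y [-0.02  -1.     0.017] j [ 0.18 -0.08  2.33 -0.72  0.22  2.41] F [ 0.5 -0.2 -0.7]
```

Emit:
apply_moves --plan "0 0 0 0 0 -53 1;0 0 0 0 0 -53 1;0 0 0 0 0 -53 1;0 0 0 0 0 -53 1;0 0 0 0 0 -53 1"

```text
time_s: 2.6
tool_pos: [0.3252, 0.0916, 0.3682]
ee_rot: [0.171, 0.837, 0.414, 0.314]
ft_force: [0.1, 0.5, -0.0]
grip_width: 0.0005
grasp_force: 0.0
```

```bash
sed -i 's/\[0,-1,0\]/[0,1,0]/' go.py; python3 go.py .376 .357 .16 45
```

```text
tip (np.float64(0.376), np.float64(0.357), np.float64(0.16)) TCP [0.244 0.357 0.292] shift [ 0.1456 -0.2482 -0.0036] turn [-4.200e+00 -1.000e-01 -1.268e+02]
t 2.6 tcp [0.3252 0.0916 0.3682] tipnow [0.4493 0.0869 0.2298] z [ 0.667 -0.025 -0.744] y [ 0.586 -0.6    0.546] j [ 0.17 -0.08  2.33 -0.71  0.22  1.47] F [ 0.1  0.5 -0. ]
```

Emit:
apply_moves --plan "0.146 -0.248 -0.004 -4 0 -127 1;0.146 -0.248 -0.004 -4 0 -127 1;0.146 -0.248 -0.004 -4 0 -127 1;0.146 -0.248 -0.004 -4 0 -127 1;0.146 -0.248 -0.004 -4 0 -127 1"

```text
time_s: 3.22
tool_pos: [0.2449, 0.359, 0.2929]
ee_rot: [0.295, 0.587, 0.722, 0.215]
ft_force: [1.4, 0.4, 0.8]
grip_width: 0.0006
grasp_force: 0.0
```

```bash
python3 go.py .376 .357 .16 45
```

```text
tip (np.float64(0.376), np.float64(0.357), np.float64(0.16)) TCP [0.244 0.357 0.292] shift [-0.0017 -0.0016  0.0008] turn [ -3.2  -0.4 -77.4]
t 3.225 tcp [0.2449 0.359  0.2929] tipnow [0.3713 0.3524 0.1565] z [ 0.679 -0.036 -0.733] y [0.721 0.217 0.658] j [ 0.99  0.32  2.12 -1.23  0.67  1.79] F [1.4 0.4 0.8]
```

Emit:
apply_moves --plan "-0.002 -0.002 0.001 -3 0 -77.5 1;-0.002 -0.002 0.001 -3 0 -77.5 1;-0.002 -0.002 0.001 -3 0 -77.5 1;-0.002 -0.002 0.001 -3 0 -77.5 1;-0.002 -0.002 0.001 -3 0 -77.5 1"

```text
time_s: 3.85
tool_pos: [0.2455, 0.3546, 0.2916]
ee_rot: [0.371, 0.193, 0.906, 0.071]
ft_force: [0.6, -0.8, 0.3]
grip_width: 0.0005
grasp_force: 0.0
```

```bash
python3 go.py .376 .357 .16 45 .376 .357 .055 45
```

```text
tip (np.float64(0.376), np.float64(0.357), np.float64(0.16)) TCP [0.244 0.357 0.292] shift [ 0.0017  0.0018 -0.0007] turn [ -0.9  -0.5 -23.8]
tip (np.float64(0.376), np.float64(0.357), np.float64(0.055)) TCP [0.244 0.357 0.187] shift [ 0.0693 -0.0268  0.0744] turn [ -0.9  -0.5 -23.8]
t 3.85 tcp [0.2455 0.3546 0.2916] tipnow [0.3755 0.352  0.1586] z [ 0.699 -0.014 -0.715] y [0.297 0.915 0.272] j [ 0.98  0.32  2.14 -1.3   0.66  0.91] F [ 0.6 -0.8  0.3]
```

Emit:
apply_moves --plan "0.069 -0.027 0.074 -1 -0.5 -24 1;0.069 -0.027 0.074 -1 -0.5 -24 1;0.069 -0.027 0.074 -1 -0.5 -24 1;0.069 -0.027 0.074 -1 -0.5 -24 1;0.069 -0.027 0.074 -1 -0.5 -24 1"

```text
time_s: 4.47
tool_pos: [0.2428, 0.3706, 0.2004]
ee_rot: [0.377, 0.005, 0.926, -0.008]
ft_force: [-0.1, -0.1, 1.6]
grip_width: 0.0005
grasp_force: 0.0
```

```bash
python3 go.py .376 .357 .055 45 .439 .357 .055 45 ; python3 - <<'E'
from bench import imaging
import cv2,numpy as np
a=imaging.grab_frame("scene")[120:340,200:460,::-1];cv2.imwrite("pics/s1.png",cv2.resize(a,None,fx=2.5,fy=2.5,interpolation=2))
E
```

```text
tip (np.float64(0.376), np.float64(0.357), np.float64(0.055)) TCP [0.244 0.357 0.187] shift [ 0.0084 -0.0134  0.0113] turn [-1.  -0.8 -0.2]
tip (np.float64(0.439), np.float64(0.357), np.float64(0.055)) TCP [0.307 0.357 0.187] shift [-0.0368 -0.0124  0.0553] turn [-1.  -0.8 -0.2]
t 4.475 tcp [0.2428 0.3706 0.2004] tipnow [0.3725 0.3672 0.0671] z [ 0.698 -0.018 -0.716] y [ 0.015  1.    -0.01 ] j [ 1.01  0.54  2.14 -1.57  0.64  0.86] F [-0.1 -0.1  1.6]
```

View pics/s1.png

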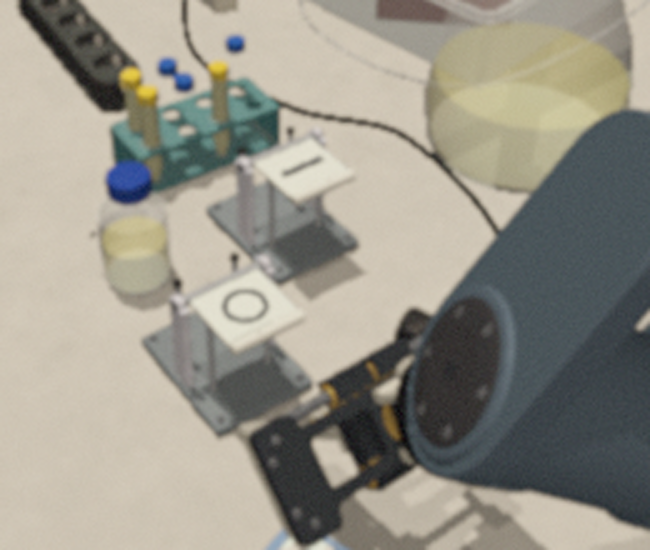

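The paddles are unmoved and the gripper is in front of the bottle flag at about (350,420). Joint 4 is at its range limit, so I yaw the tool 20° towards the arm's radial direction.

```bash
python3 - <<'E'
s=open('go.py').read()
s=s.replace("(-1,4)","(-1,5)").replace("for x,y,z,t in","for x,y,z,t,w in").replace("d=np.array([np.sin(th),0,-np.cos(th)]); ty=np.array([0,1,0])","w=np.radians(w); d=np.array([np.sin(th)*np.cos(w),np.sin(th)*np.sin(w),-np.cos(th)]); ty=np.array([-np.sin(w),np.cos(w),0])")
open('go.py','w').write(s)
E
python3 go.py .376 .355 .055 45 20 .439 .355 .055 45 20
```

```text
tip (np.float64(0.376), np.float64(0.355), np.float64(0.055)) TCP [0.252 0.31  0.187] shift [ 0.0026 -0.0603  0.0178] turn [-15.1  -0.8 -14.4]
tip (np.float64(0.439), np.float64(0.355), np.float64(0.055)) TCP [0.315 0.31  0.187] shift [-0.0425 -0.0593  0.0617] turn [-15.1  -0.8 -14.4]
t 4.525 tcp [0.2428 0.3706 0.2004] tipnow [0.3725 0.3672 0.0672] z [ 0.698 -0.018 -0.716] y [ 0.015  1.    -0.01 ] j [ 1.01  0.54  2.14 -1.57  0.64  0.86] F [0.8 0.7 0.4]
```

Emit:
apply_moves --plan "0.003 -0.06 0.018 -15 -1 -14.5 1;0.003 -0.06 0.018 -15 -1 -14.5 1;0.003 -0.06 0.018 -15 -1 -14.5 1;0.003 -0.06 0.018 -15 -1 -14.5 1;0.003 -0.06 0.018 -15 -1 -14.5 1"

```text
time_s: 5.15
tool_pos: [0.2563, 0.3584, 0.263]
ee_rot: [0.349, -0.155, 0.923, 0.042]
ft_force: [-0.2, -0.4, -0.6]
grip_width: 0.0003
grasp_force: 0.0
```

```bash
python3 go.py .376 .355 .055 45 20 .441 .355 .055 45 20
```

```text
tip (np.float64(0.376), np.float64(0.355), np.float64(0.055)) TCP [0.252 0.31  0.187] shift [ 0.0655 -0.0422  0.0462] turn [-2.4 -3.9  0.1]
tip (np.float64(0.441), np.float64(0.355), np.float64(0.055)) TCP [0.317 0.31  0.187] shift [ 0.0194 -0.0628  0.0872] turn [-2.4 -3.9  0.1]
t 5.15 tcp [0.2563 0.3584 0.263 ] tipnow [0.3737 0.3929 0.1229] z [ 0.631  0.185 -0.753] y [-0.316  0.948 -0.031] j [ 0.93  0.37  2.16 -1.57  0.4   0.46] F [-0.2 -0.4 -0.6]
```

```bash
python3 go.py .376 .359 .13 45 -20
```

```text
tip (np.float64(0.376), np.float64(0.359), np.float64(0.13)) TCP [0.252 0.404 0.262] shift [-0.008   0.0445  0.0071] turn [25.  -3.2 29.3]
t 5.15 tcp [0.2563 0.3584 0.263 ] tipnow [0.3737 0.3929 0.1229] z [ 0.631  0.185 -0.753] y [-0.316  0.948 -0.031] j [ 0.93  0.37  2.16 -1.57  0.4   0.46] F [-0.2 -0.4 -0.6]
```

Emit:
apply_moves --plan "-0.008 0.045 0.007 25 -3 29 1;-0.008 0.045 0.007 25 -3 29 1;-0.008 0.045 0.007 25 -3 29 1;-0.008 0.045 0.007 25 -3 29 1;-0.008 0.045 0.007 25 -3 29 1"

```text
time_s: 5.78
tool_pos: [0.2521, 0.4045, 0.261]
ee_rot: [0.376, 0.157, 0.911, -0.068]
ft_force: [-0.3, -0.2, 0.3]
grip_width: 0.0004
grasp_force: 0.0
```

```bash
python3 go.py .376 .359 .055 45 -20 .441 .357 .055 45 -20
```

```text
tip (np.float64(0.376), np.float64(0.359), np.float64(0.055)) TCP [0.252 0.404 0.187] shift [0.0523 0.0001 0.0531] turn [-0.  -0.1  0.4]
tip (np.float64(0.441), np.float64(0.357), np.float64(0.055)) TCP [0.317 0.402 0.187] shift [0.0084 0.0201 0.0967] turn [-0.  -0.1  0.4]
t 5.775 tcp [0.2521 0.4045 0.261 ] tipnow [0.3754 0.3594 0.1293] z [ 0.663 -0.242 -0.708] y [ 0.338  0.941 -0.006] j [ 1.05  0.47  1.99 -1.1   0.89  0.65] F [-0.3 -0.2  0.3]
```

Emit:
apply_moves --plan "0.026 0 0.027 0 0 0 1;0.052 0 0.053 0 0 0 1;0.052 0 0.053 0 0 0 1"

```text
time_s: 6.15
tool_pos: [0.2524, 0.4031, 0.1857]
ee_rot: [0.375, 0.156, 0.911, -0.069]
ft_force: [-0.2, -0.5, 0.6]
grip_width: 0.0009
grasp_force: 0.0
```

```bash
python3 go.py .42 .357 .055 45 -20 .441 .357 .055 45 -20
```

```text
tip (np.float64(0.42), np.float64(0.357), np.float64(0.055)) TCP [0.296 0.402 0.187] shift [-0.0304  0.0138  0.0288] turn [-0.1 -0.2  0.6]
tip (np.float64(0.441), np.float64(0.357), np.float64(0.055)) TCP [0.317 0.402 0.187] shift [-0.0445  0.0208  0.0427] turn [-0.1 -0.2  0.6]
t 6.15 tcp [0.2524 0.4031 0.1857] tipnow [0.3755 0.3578 0.0538] z [ 0.662 -0.243 -0.709] y [ 0.336  0.942 -0.009] j [ 1.05  0.63  2.   -1.24  0.83  0.85] F [-0.2 -0.5  0.6]
```

Emit:
apply_moves --plan "-0.011 0.005 0.011 0 0 0 1;-0.022 0.01 0.021 0 0 0 1;-0.033 0.015 0.032 0 0 0 1;-0.0445 0.021 0.0425 0 0 0 1;-0.0445 0.021 0.0425 0 0 0 1"

```text
time_s: 6.78
tool_pos: [0.319, 0.4026, 0.189]
ee_rot: [0.376, 0.158, 0.91, -0.067]
ft_force: [-1.1, 0.1, -0.1]
grip_width: 0.0003
grasp_force: 0.0
```

```bash
python3 - <<'E'
import numpy as np,subprocess
a=[]
for f in (0,20,40,60,80,95):
    p=np.radians(f); a+=[.497-.06*np.cos(p)+.004,.357,.09+.06*np.sin(p)-.0215,45,-20]
print(subprocess.run(["python3","go.py"]+[str(v) for v in a],capture_output=True,text=True).stdout)
from bench import imaging
import cv2
A=imaging.grab_frame("scene")[160:310,230:430,::-1];cv2.imwrite("pics/s2.png",cv2.resize(A,None,fx=3,fy=3,interpolation=2))
E
```

```text
tip (np.float64(0.441), np.float64(0.357), np.float64(0.0685)) TCP [0.317 0.402 0.2  ] shift [-0.0069 -0.0012 -0.0088] turn [-0.  -0.1  0.3]
tip (np.float64(0.4446184427528455), np.float64(0.357), np.float64(0.08902120859954013)) TCP [0.321 0.402 0.221] shift [-0.0238 -0.     -0.0209] turn [-0.  -0.1  0.3]
tip (np.float64(0.45503733341286134), np.float64(0.357), np.float64(0.10706725658119234)) TCP [0.331 0.402 0.239] shift [-0.0435  0.0034 -0.0267] turn [-0.  -0.1  0.3]
tip (np.float64(0.471), np.float64(0.357), np.float64(0.12046152422706632)) TCP [0.347 0.402 0.252] shift [-0.0636  0.0088 -0.0256] turn [-0.  -0.1  0.3]
tip (np.float64(0.49058110933998417), np.float64(0.357), np.float64(0.1275884651807325)) TCP [0.367 0.402 0.259] shift [-0.0817  0.0154 -0.0177] turn [-0.  -0.1  0.3]
tip (np.float64(0.5062293445648595), np.float64(0.357), np.float64(0.12827168188550472)) TCP [0.383 0.402 0.26 ] shift [-0.0926  0.0207 -0.0078] turn [-0.  -0.1  0.3]
t 6.775 tcp [0.319  0.4026 0.189 ] tipnow [0.4424 0.3576 0.0573] z [ 0.663 -0.242 -0.708] y [ 0.339  0.941 -0.004] j [ 0.93  0.65  1.93 -1.27  0.79  0.76] F [-1.1  0.1 -0.1]
```

View pics/s2.png

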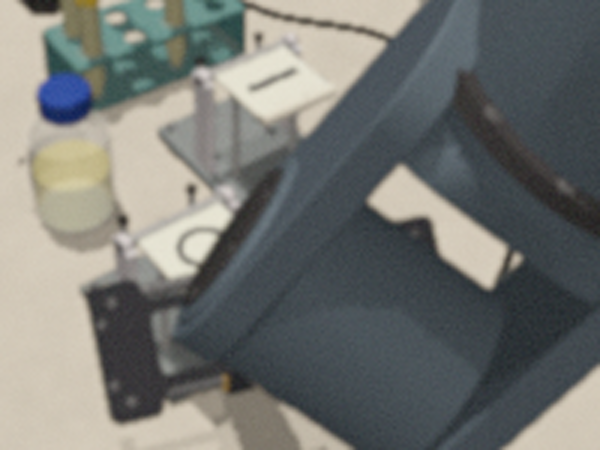

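The arm hides part of the view, but the paddle is still flat at about (190,245) with the finger beneath its edge. I lift it slowly along the arc.

Emit:
apply_moves --plan "-0.007 -0.001 -0.009 0 0 0 1;-0.0155 -0.0005 -0.0155 0 0 0 1;-0.024 0 -0.021 0 0 0 1;-0.0335 0.0015 -0.0245 0 0 0 1;-0.0435 0.0035 -0.0265 0 0 0 1"

```text
time_s: 7.45
tool_pos: [0.3308, 0.4022, 0.239]
ee_rot: [0.376, 0.158, 0.911, -0.067]
ft_force: [-0.5, -0.3, -0.7]
grip_width: 0.0007
grasp_force: 0.2
```

```bash
python3 - <<'E'
import numpy as np,subprocess
a=[]
for f in (40,55,70,85,95,105):
    p=np.radians(f); a+=[.497-.06*np.cos(p)+.004,.357,.09+.06*np.sin(p)-.0215,45,-20]
print(subprocess.run(["python3","go.py"]+[str(v) for v in a],capture_output=True,text=True).stdout)
from bench import imaging
import cv2
A=imaging.grab_frame("top")[140:310,210:370,::-1];cv2.imwrite("pics/t2.png",cv2.resize(A,None,fx=3,fy=3,interpolation=2))
E
```

```text
tip (np.float64(0.45503733341286134), np.float64(0.357), np.float64(0.10706725658119234)) TCP [0.331 0.402 0.239] shift [-0.0002 -0.      0.0007] turn [ 0.  -0.1  0.3]
tip (np.float64(0.46658541381893726), np.float64(0.357), np.float64(0.11764912265733951)) TCP [0.343 0.402 0.249] shift [-0.0154  0.0039  0.0009] turn [ 0.  -0.1  0.3]
tip (np.float64(0.48047879140045985), np.float64(0.357), np.float64(0.1248815572471545)) TCP [0.357 0.402 0.256] shift [-0.0298  0.0085  0.005 ] turn [ 0.  -0.1  0.3]
tip (np.float64(0.49577065543514054), np.float64(0.357), np.float64(0.12827168188550472)) TCP [0.372 0.402 0.26 ] shift [-0.0424  0.0137  0.0128] turn [ 0.  -0.1  0.3]
tip (np.float64(0.5062293445648595), np.float64(0.357), np.float64(0.12827168188550472)) TCP [0.383 0.402 0.26 ] shift [-0.0493  0.0172  0.0197] turn [ 0.  -0.1  0.3]
tip (np.float64(0.5165291427061512), np.float64(0.357), np.float64(0.1264555495773441)) TCP [0.393 0.402 0.258] shift [-0.0549  0.0207  0.0278] turn [ 0.  -0.1  0.3]
t 7.45 tcp [0.3308 0.4022 0.239 ] tipnow [0.4542 0.3573 0.1073] z [ 0.664 -0.241 -0.708] y [ 0.338  0.941 -0.004] j [ 0.91  0.56  1.91 -1.18  0.81  0.61] F [-0.5 -0.3 -0.7]
```

View pics/t2.png

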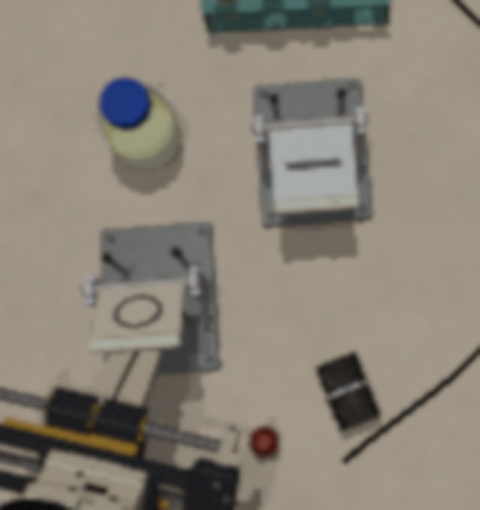

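The bottle paddle is lifted about 40° at around (138,315), with the finger centred under it. I continue past upright.

Emit:
apply_moves --plan "-0.0155 0.004 0.001 0 0 0 1;-0.03 0.0085 0.005 0 0 0 1;-0.0425 0.0135 0.013 0 0 0 1;-0.049 0.017 0.0195 0 0 0 1;-0.055 0.0205 0.026 0 0 0 1"

```text
time_s: 8.12
tool_pos: [0.3919, 0.4021, 0.2582]
ee_rot: [0.376, 0.158, 0.911, -0.068]
ft_force: [0.4, -0.2, -0.4]
grip_width: 0.0005
grasp_force: 0.0
```

```bash
python3 go.py .43 .357 .19 45 -20; python3 - <<'E'
from bench import imaging
import cv2
A=imaging.grab_frame("top")[140:310,210:370,::-1];cv2.imwrite("pics/t3.png",cv2.resize(A,None,fx=3,fy=3,interpolation=2))
E
```

```text
tip (np.float64(0.43), np.float64(0.357), np.float64(0.19)) TCP [0.306 0.402 0.322] shift [ 0.0124 -0.0293 -0.1015] turn [-0.  -0.1  0.4]
t 8.125 tcp [0.3919 0.4021 0.2582] tipnow [0.5153 0.3571 0.1264] z [ 0.663 -0.242 -0.708] y [ 0.338  0.941 -0.005] j [ 0.82  0.57  1.81 -1.15  0.79  0.46] F [ 0.4 -0.2 -0.4]
```

View pics/t3.png

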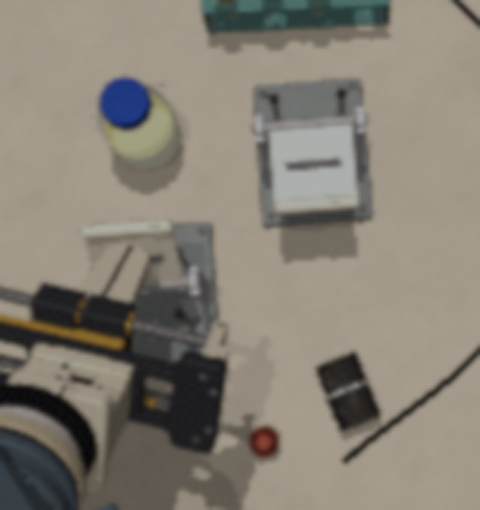

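The bottle paddle has passed upright and is falling away; its edge is at about (128,228). I retreat.

Emit:
apply_moves --plan "0.006 -0.015 -0.051 0 0 0 1;0.0125 -0.029 -0.1015 0 0 0 1;0.0125 -0.029 -0.1015 0 0 0 1"

```text
time_s: 8.55
tool_pos: [0.3042, 0.4028, 0.3234]
ee_rot: [0.377, 0.157, 0.911, -0.066]
ft_force: [0.2, 0.3, -0.9]
grip_width: 0.0005
grasp_force: 0.0
```

```bash
sed -i 's/ty=np.array(\[-np.sin(w),np.cos(w),0\])/ty=-np.array([-np.sin(w),np.cos(w),0])/' go.py; python3 go.py .43 .2 .2 0 20 .4 0 .2 0 20
```

```text
tip (np.float64(0.43), np.float64(0.2), np.float64(0.2)) TCP [0.43  0.2   0.386] shift [-0.1761 -0.1489  0.0877] turn [ 54.3  19.7 131.4]
tip (np.float64(0.4), np.float64(0.0), np.float64(0.2)) TCP [0.4   0.    0.386] shift [-0.2033 -0.3474  0.1154] turn [ 54.3  19.7 131.4]
t 8.55 tcp [0.3042 0.4028 0.3234] tipnow [0.4279 0.3584 0.1917] z [ 0.665 -0.238 -0.708] y [ 0.336  0.942 -0.002] j [ 0.96  0.39  1.9  -1.04  0.91  0.42] F [ 0.2  0.3 -0.9]
```

Emit:
apply_moves --plan "-0.203 -0.347 0.115 0 45 0 1;-0.203 -0.347 0.115 0 45 0 1;-0.203 -0.347 0.115 0 45 0 1;-0.203 -0.347 0.115 0 45 0 1;-0.203 -0.347 0.115 0 45 0 1"

```text
time_s: 9.18
tool_pos: [0.3672, 0.1505, 0.3603]
ee_rot: [0.005, 0.172, 0.985, -0.006]
ft_force: [-0.3, -0.3, -0.5]
grip_width: 0.0005
grasp_force: 0.0
```

```bash
python3 go.py .4 0 .2 0 20; python3 - <<'E'
from bench import imaging
import cv2
A=imaging.grab_frame("top")[140:310,210:370,::-1];cv2.imwrite("pics/t4.png",cv2.resize(A,None,fx=3,fy=3,interpolation=2))
E
```

```text
tip (np.float64(0.4), np.float64(0.0), np.float64(0.2)) TCP [0.4   0.    0.386] shift [-0.0821 -0.1307 -0.0234] turn [  0.6   1.  140.2]
t 9.175 tcp [0.3672 0.1505 0.3603] tipnow [0.3688 0.148  0.1743] z [ 0.008 -0.013 -1.   ] y [ 0.339  0.941 -0.01 ] j [ 0.27  0.13  2.07 -0.02  0.94 -0.94] F [-0.3 -0.3 -0.5]
```

View pics/t4.png

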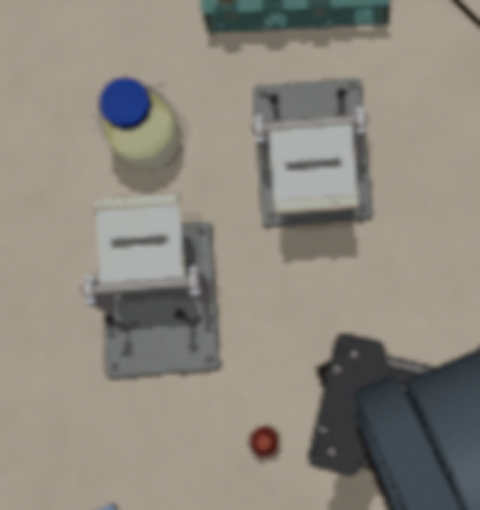

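The bottle's flag now lies flat away from the robot with its bar up at (140,242), and the rack's flag is untouched. I spin the tool half round for the rack approach.

Emit:
apply_moves --plan "-0.082 -0.131 -0.023 0 0 140 1;-0.082 -0.131 -0.023 0 0 140 1;-0.082 -0.131 -0.023 0 0 140 1;-0.082 -0.131 -0.023 0 0 140 1;-0.082 -0.131 -0.023 0 0 140 1"

```text
time_s: 9.85
tool_pos: [0.3994, 0.0004, 0.3857]
ee_rot: [0.01, 0.602, 0.798, -0.003]
ft_force: [-0.0, 0.8, -0.4]
grip_width: 0.0001
grasp_force: 0.0
```

```bash
python3 go.py .4 0 .2 0 40
```

```text
tip (np.float64(0.4), np.float64(0.0), np.float64(0.2)) TCP [0.4   0.    0.386] shift [-0.0005  0.0004 -0.0003] turn [ 0.9  0.8 66. ]
t 9.85 tcp [0.3994 0.0004 0.3857] tipnow [ 0.4015 -0.0028  0.1998] z [ 0.011 -0.017 -1.   ] y [0.961 0.275 0.006] j [-0.11  0.09  2.03 -0.02  1.   -0.38] F [-0.   0.8 -0.4]
```

Emit:
apply_moves --plan "0 0 0 1 1 53 1;0 0 0 1 1 53 1;0 0 0 1 1 53 1;0 0 0 1 1 53 1;0 0 0 1 1 53 1"

```text
time_s: 10.48
tool_pos: [0.3994, 0.0009, 0.3857]
ee_rot: [-0.002, 0.895, 0.447, -0.001]
ft_force: [-0.2, -0.5, -0.3]
grip_width: 0.0002
grasp_force: 0.0
```

```bash
python3 go.py .48 .1 .22 45 53
```

```text
tip (np.float64(0.48), np.float64(0.1), np.float64(0.22)) TCP [ 0.401 -0.005  0.352] shift [-0.0039  0.0049  0.0341] turn [-0.2 45.  -0. ]
t 10.475 tcp [0.3994 0.0009 0.3857] tipnow [0.3989 0.0014 0.1997] z [-0.003  0.003 -1.   ] y [ 0.799 -0.601 -0.004] j [-0.11  0.1   2.03  0.    1.02  0.53] F [-0.2 -0.5 -0.3]
```

Emit:
apply_moves --plan "-0.004 0.005 0.034 0 45 0 1;-0.004 0.005 0.034 0 45 0 1;-0.004 0.005 0.034 0 45 0 1;-0.004 0.005 0.034 0 45 0 1;-0.004 0.005 0.034 0 45 0 1"

```text
time_s: 11.1
tool_pos: [0.4007, -0.0055, 0.3515]
ee_rot: [-0.174, 0.826, 0.413, 0.343]
ft_force: [-0.4, -0.1, 0.0]
grip_width: -0.0001
grasp_force: 0.0
```

```bash
python3 go.py .49 .19 .13 45 35 .485 .226 .06 45 30
```

```text
tip (np.float64(0.49), np.float64(0.19), np.float64(0.13)) TCP [0.382 0.115 0.262] shift [-0.004  -0.0862  0.1241] turn [-13.1  -0.2  12.7]
tip (np.float64(0.485), np.float64(0.226), np.float64(0.06)) TCP [0.371 0.16  0.192] shift [-0.0327 -0.1221  0.1948] turn [-16.7  -0.1  16.3]
t 11.1 tcp [ 0.4007 -0.0055  0.3515] tipnow [0.4792 0.1006 0.2204] z [ 0.422  0.571 -0.705] y [ 0.802 -0.598 -0.004] j [-0.29  0.14  2.17  1.08  0.86 -0.4 ] F [-0.4 -0.1  0. ]
```

Emit:
apply_moves --plan "-0.004 -0.086 0.124 -13 0 13 1;-0.004 -0.086 0.124 -13 0 13 1;-0.004 -0.086 0.124 -13 0 13 1;-0.004 -0.086 0.124 -13 0 13 1;-0.004 -0.086 0.124 -13 0 13 1"

```text
time_s: 11.72
tool_pos: [0.3817, 0.1152, 0.2612]
ee_rot: [-0.117, 0.882, 0.278, 0.363]
ft_force: [-0.5, 0.4, 1.0]
grip_width: 0.0008
grasp_force: 0.0
```

```bash
python3 go.py .48 .226 .08 45 30  .485 .226 .055 45 30
```

```text
tip (np.float64(0.48), np.float64(0.226), np.float64(0.08)) TCP [0.366 0.16  0.212] shift [-0.0259 -0.0456  0.0446] turn [-3.8  0.2  3.4]
tip (np.float64(0.485), np.float64(0.226), np.float64(0.055)) TCP [0.371 0.16  0.187] shift [-0.0406 -0.0426  0.0652] turn [-3.8  0.2  3.4]
t 11.725 tcp [0.3817 0.1152 0.2612] tipnow [0.4887 0.1912 0.1293] z [ 0.575  0.408 -0.709] y [ 0.575 -0.818 -0.005] j [ 0.09  0.31  2.3   2.01  0.4  -0.85] F [-0.5  0.4  1. ]
```

Emit:
apply_moves --plan "-0.026 -0.0455 0.0445 -4 0 3.5 1;-0.0405 -0.0425 0.065 -4 0 3.5 1;-0.0405 -0.0425 0.065 -4 0 3.5 1;-0.0405 -0.0425 0.065 -4 0 3.5 1"

```text
time_s: 12.22
tool_pos: [0.3716, 0.1598, 0.187]
ee_rot: [-0.098, 0.893, 0.238, 0.369]
ft_force: [0.6, 0.0, 0.1]
grip_width: 0.0006
grasp_force: 0.0
```

```bash
python3 go.py .485 .226 .055 45 30 .545 .226 .055 45 30
```

```text
tip (np.float64(0.485), np.float64(0.226), np.float64(0.055)) TCP [0.371 0.16  0.187] shift [-0.0005 -0.0006  0.0002] turn [ 0.2  0.1 -0.1]
tip (np.float64(0.545), np.float64(0.226), np.float64(0.055)) TCP [0.431 0.16  0.187] shift [0.0364 0.0292 0.0369] turn [ 0.2  0.1 -0.1]
t 12.225 tcp [0.3716 0.1598 0.187 ] tipnow [0.4857 0.2249 0.0552] z [ 0.613  0.35  -0.708] y [ 0.497 -0.868  0.001] j [ 0.25  0.52  2.31  2.73  0.49 -1.4 ] F [0.6 0.  0.1]
```

Emit:
apply_moves --plan "0.009 0.0075 0.009 0 0 0 1;0.018 0.0145 0.0185 0 0 0 1;0.027 0.022 0.0275 0 0 0 1;0.0365 0.029 0.037 0 0 0 1;0.0365 0.029 0.037 0 0 0 1"

```text
time_s: 12.85
tool_pos: [0.432, 0.1605, 0.1877]
ee_rot: [-0.097, 0.893, 0.238, 0.371]
ft_force: [-0.2, 0.2, 0.3]
grip_width: 0.0006
grasp_force: 0.0
```

```bash
python3 - <<'E'
import numpy as np,subprocess
a=[]
for f in (0,10,20,30,40,55,70,85,95,105):
    p=np.radians(f); a+=[.601-.06*np.cos(p)+.004,.226,.09+.06*np.sin(p)-.0215,45,30]
print(subprocess.run(["python3","go.py"]+[str(v) for v in a],capture_output=True,text=True).stdout)
E
```

```text
tip (np.float64(0.5449999999999999), np.float64(0.226), np.float64(0.0685)) TCP [0.431 0.16  0.2  ] shift [ 0.0081 -0.0001 -0.0094] turn [ 0.3 -0.1 -0.1]
tip (np.float64(0.5459115348192675), np.float64(0.226), np.float64(0.07891889066001581)) TCP [0.432 0.16  0.21 ] shift [ 0.016   0.0003 -0.0162] turn [ 0.3 -0.1 -0.1]
tip (np.float64(0.5486184427528454), np.float64(0.226), np.float64(0.08902120859954013)) TCP [0.435 0.16  0.221] shift [ 0.0248  0.0017 -0.0216] turn [ 0.3 -0.1 -0.1]
tip (np.float64(0.5530384757729336), np.float64(0.226), np.float64(0.0985)) TCP [0.439 0.16  0.23 ] shift [ 0.0343  0.0039 -0.0256] turn [ 0.3 -0.1 -0.1]
tip (np.float64(0.5590373334128613), np.float64(0.226), np.float64(0.10706725658119234)) TCP [0.445 0.16  0.239] shift [ 0.044   0.0069 -0.028 ] turn [ 0.3 -0.1 -0.1]
tip (np.float64(0.5705854138189372), np.float64(0.226), np.float64(0.11764912265733951)) TCP [0.457 0.16  0.249] shift [ 0.0586  0.0127 -0.0283] turn [ 0.3 -0.1 -0.1]
tip (np.float64(0.5844787914004599), np.float64(0.226), np.float64(0.1248815572471545)) TCP [0.471 0.16  0.256] shift [ 0.0722  0.0196 -0.0249] turn [ 0.3 -0.1 -0.1]
tip (np.float64(0.5997706554351405), np.float64(0.226), np.float64(0.12827168188550472)) TCP [0.486 0.16  0.26 ] shift [ 0.0839  0.0272 -0.0179] turn [ 0.3 -0.1 -0.1]
tip (np.float64(0.6102293445648594), np.float64(0.226), np.float64(0.12827168188550472)) TCP [0.496 0.16  0.26 ] shift [ 0.0903  0.0324 -0.0114] turn [ 0.3 -0.1 -0.1]
tip (np.float64(0.6205291427061512), np.float64(0.226), np.float64(0.1264555495773441)) TCP [0.507 0.16  0.258] shift [ 0.0954  0.0375 -0.0038] turn [ 0.3 -0.1 -0.1]
t 12.85 tcp [0.432  0.1605 0.1877] tipnow [0.5465 0.2255 0.0563] z [ 0.616  0.349 -0.706] y [ 0.496 -0.868  0.003] j [ 0.21  0.56  2.18  2.59  0.42 -1.28] F [-0.2  0.2  0.3]
```

Emit:
apply_moves --plan "0.008 0 -0.0095 0 0 0 1;0.016 0 -0.016 0 0 0 1;0.025 0.0015 -0.0215 0 0 0 1;0.0345 0.004 -0.0255 0 0 0 1;0.044 0.007 -0.028 0 0 0 1"

```text
time_s: 13.48
tool_pos: [0.4438, 0.1603, 0.2386]
ee_rot: [-0.097, 0.893, 0.238, 0.37]
ft_force: [0.2, 1.2, -0.5]
grip_width: 0.0005
grasp_force: 0.2
```

```bash
python3 - <<'E'
import numpy as np,subprocess
a=[]
for f in (40,55,70,85,95,105):
    p=np.radians(f); a+=[.601-.06*np.cos(p)+.004,.226,.09+.06*np.sin(p)-.0215,45,30]
print(subprocess.run(["python3","go.py"]+[str(v) for v in a],capture_output=True,text=True).stdout)
from bench import imaging
import cv2
A=imaging.grab_frame("top")[140:310,210:370,::-1];cv2.imwrite("pics/t5.png",cv2.resize(A,None,fx=3,fy=3,interpolation=2))
E
```

```text
tip (np.float64(0.5590373334128613), np.float64(0.226), np.float64(0.10706725658119234)) TCP [0.445 0.16  0.239] shift [0.0008 0.0007 0.0008] turn [ 0.3  0.  -0.1]
tip (np.float64(0.5705854138189372), np.float64(0.226), np.float64(0.11764912265733951)) TCP [0.457 0.16  0.249] shift [0.0153 0.0064 0.0004] turn [ 0.3  0.  -0.1]
tip (np.float64(0.5844787914004599), np.float64(0.226), np.float64(0.1248815572471545)) TCP [0.471 0.16  0.256] shift [0.0289 0.0134 0.0038] turn [ 0.3  0.  -0.1]
tip (np.float64(0.5997706554351405), np.float64(0.226), np.float64(0.12827168188550472)) TCP [0.486 0.16  0.26 ] shift [0.0407 0.021  0.0108] turn [ 0.3  0.  -0.1]
tip (np.float64(0.6102293445648594), np.float64(0.226), np.float64(0.12827168188550472)) TCP [0.496 0.16  0.26 ] shift [0.0471 0.0262 0.0173] turn [ 0.3  0.  -0.1]
tip (np.float64(0.6205291427061512), np.float64(0.226), np.float64(0.1264555495773441)) TCP [0.507 0.16  0.258] shift [0.0522 0.0313 0.0249] turn [ 0.3  0.  -0.1]
t 13.475 tcp [0.4438 0.1603 0.2386] tipnow [0.5581 0.2253 0.1071] z [ 0.614  0.35  -0.707] y [ 0.497 -0.868  0.002] j [ 0.21  0.45  2.14  2.32  0.3  -1.  ] F [ 0.2  1.2 -0.5]
```

View pics/t5.png

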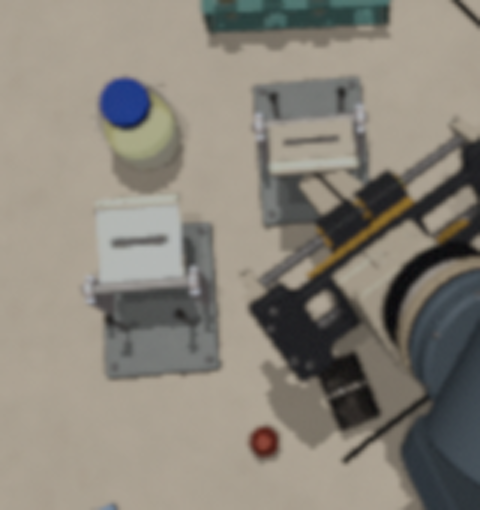

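The rack paddle is lifted about 40° at around (312,145), with the finger centred, and the bottle's flag is still bar up. I continue past upright.

Emit:
apply_moves --plan "0.0155 0.0065 0.0005 0 0 0 1;0.029 0.0135 0.004 0 0 0 1;0.0405 0.021 0.011 0 0 0 1;0.047 0.026 0.0175 0 0 0 1;0.052 0.0315 0.025 0 0 0 1"

```text
time_s: 14.15
tool_pos: [0.5071, 0.1601, 0.2574]
ee_rot: [-0.097, 0.893, 0.238, 0.37]
ft_force: [0.2, -0.3, 0.5]
grip_width: 0.0005
grasp_force: 0.0
```

```bash
python3 go.py .6205 .226 .1265 45 30 .52 .18 .25 45 30
```

```text
tip (np.float64(0.6205), np.float64(0.226), np.float64(0.1265)) TCP [0.507 0.16  0.258] shift [ 0.0002 -0.0004 -0.0007] turn [ 0.2 -0.  -0.1]
tip (np.float64(0.52), np.float64(0.18), np.float64(0.25)) TCP [0.406 0.114 0.382] shift [ 0.0097 -0.0101 -0.1659] turn [ 0.2 -0.  -0.1]
t 14.15 tcp [0.5071 0.1601 0.2574] tipnow [0.6214 0.2251 0.1258] z [ 0.614  0.35  -0.707] y [ 0.497 -0.868  0.002] j [ 0.18  0.48  1.99  1.91  0.25 -0.6 ] F [ 0.2 -0.3  0.5]
```

Emit:
apply_moves --plan "0.003 -0.003 -0.055 0 0 0 1;0.0065 -0.0065 -0.11 0 0 0 1;0.0095 -0.01 -0.166 0 0 0 1;0.0095 -0.01 -0.166 0 0 0 1;0.0095 -0.01 -0.166 0 0 0 1"

```text
time_s: 14.78
tool_pos: [0.4055, 0.1139, 0.3821]
ee_rot: [-0.097, 0.892, 0.238, 0.371]
ft_force: [0.8, 0.5, 0.6]
grip_width: 0.0004
grasp_force: 0.0
```

Emit:
apply_moves --plan "0 0 -0.02 0 0 0 1;0 0 -0.02 0 0 0 1;0 0 -0.02 0 0 0 1;0 0 -0.02 0 0 0 1;0 0 -0.02 0 0 0 1"

```text
time_s: 15.4
tool_pos: [0.3937, 0.1071, 0.3954]
ee_rot: [-0.097, 0.893, 0.238, 0.37]
ft_force: [0.6, 0.6, -0.1]
grip_width: 0.0003
grasp_force: 0.0
```

```bash
python3 - <<'E'
from bench import imaging
import cv2
A=imaging.grab_frame("top")[90:310,210:430,::-1];cv2.imwrite("pics/t6.png",cv2.resize(A,None,fx=2.7,fy=2.7,interpolation=2))
E
```

```text
(no output)
```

View pics/t6.png

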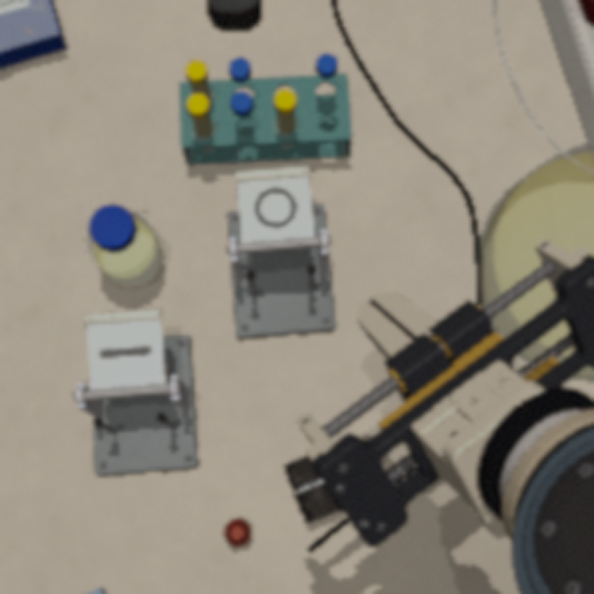

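Both flags lie flat away from the robot: the rack's shows its ring at (276,207) and the bottle's shows its bar at (125,352). The arm is clear of everything.

Emit:
apply_moves --plan "0 0 0 0 0 0 1;0 0 0 0 0 0 1;0 0 0 0 0 0 1;0 0 0 0 0 0 1;0 0 0 0 0 0 1"

```text
time_s: 16.08
tool_pos: [0.3936, 0.107, 0.3958]
ee_rot: [-0.097, 0.893, 0.238, 0.37]
ft_force: [0.3, 0.4, -0.1]
grip_width: 0.0003
grasp_force: 0.0
```

```bash
python3 -c "
from bench import workorder
print(workorder.job_done())"
```

```text
the job is handed in; nothing more can be done
None
```

I flipped the bottle's flag first (flat, bar up), then the tube rack's (flat, ring up), and handed the job in at about 16 s; the last picture shows both flags flat away from the robot and nothing visibly disturbed, but the hand-in returned no verdict.

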